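# Take the clamp block off the stand's bar

## Task

Two small lab stands each hold a part on a horizontal bar. Slide the square clamp block (the one with a thumbscrew on top) off the open end of its bar and set it down gently in the steel tray, standing with its thumbscrew on top, without dropping it. Leave the round collar on the other bar alone.

Things in the scene. Friction and masses are not known exactly. Their poses are not given: they have to be found in the camera images.
- block_center (a point): Centre of the loose square clamp block (about 0.15 kg): plain aluminium, 44 mm wide (its y) x 44 mm high (its z) x 32 mm long (its x), with a 28 mm round hole right through it along its x, from which it hangs on the bar. A black thumbscrew (18 mm across) on its top face rises to 34 mm above this centre. The point lies on the axis of the hole, half-way along; it hangs about 8 mm below the axis of the bar. The block slides freely along the bar. z is up, towards the thumbscrew.
- bar_tip (a point): Open end of the bar that carries the clamp block, on the bar's axis: a level round steel bar, 12 mm thick, 120 mm above the bench. It is fixed at its other end, 150 mm from this point along +x, to an upright post whose top is at 133 mm; the stand is fixed to the bench (foot 120 x 100 mm, 14 mm high, centred under the post). The x axis runs along the bar from the open end towards the post, so the block comes off towards -x; z is up.
- collar_center (a point): Centre of the round aluminium collar, 46 mm outside diameter, 32 mm long, 28 mm hole, without a thumbscrew. It hangs on the bar of the second, identical stand, and is to be left alone.
- tray: Shallow open steel tray fixed to the bench: 140 mm (x) x 220 mm (y) outside, 14 mm high, walls and floor about 4 to 5 mm thick. The origin is at the centre of its underside, on the bench; z is up.

How it is judged:
On the way:
1. the block has been slid off the open end of its bar (x of block_center in the frame of bar_tip below -0.018 m), for 0.1 s.
At the end, for the whole second after the job is handed in: The clamp block stands in the tray, on the tray's floor, its thumbscrew up within 11 degrees, released and at rest; the round collar is within 30 mm of where it was (x of block_center in the frame of tray between -0.06 and 0.06 m and y of block_center in the frame of tray between -0.1 and 0.1 m and z of block_center in the frame of tray between 0.014 and 0.038 m and angle between block_center's own z axis and vertical below 0.2 rad and linear speed of block below 0.02 m/s and distance of collar_center from where it was at the start of the episode below 0.03 m); the robot touches nothing.
It fails at once if the block is dropped (falls free faster than 0.8 m/s, about 33 mm) (linear speed of block above 0.8 m/s and contact force between block and the fingers below 0.1 N).
It fails at once if the round collar is moved by more than 30 mm (distance of collar_center from where it was at the start of the episode above 0.03 m).
It also fails if it takes over 43 s, if anything falls off the work surface, if the arm or the gripper's body presses on something with over 40 N, if the wrist force passes 120 N, or if a joint passes its speed limit or range.

## Robot

A 6-joint arm with a two-finger parallel gripper is mounted at the origin on the work surface. World frame = base frame: x ahead of the robot, y to its left, z up, the work surface at z = 0. Lengths are in m, angles in rad, forces in N, time in s.
With the tool pointing down it reaches from about 0.425 to 0.95 m from the base axis. Payload 3.5 kg.
Tool frame: the origin (TCP) lies on the centre line of the jaws, within the pads' length; the fingertips stand 22 mm ahead of it and the grasp point (between the pads) lies 3 mm ahead of it (nose_length is the distance from the TCP to the fingertips, in m); x points along the fingers, y is the direction in which the jaws open and shut, and the axes are right-handed (so a half turn about x gives the same grasp; the last joint's range is limited). The gripper opens to 85 mm and grips with 20 to 120 N. Pads are 22 mm wide; open, the fingers measure 114 mm over their backs; the gripper's body (76 mm by 85 mm) begins 54 mm behind the grasp point. The pads swing forward as they close: fully open they stand 13 mm farther back than shut.
Start: joints at [-1.488, 0.286, 1.577, -0, 1.279, -0.15], TCP at [0.156, -0.657, 0.253] pointing down, gripper open.
Joint ranges: [-2.77, 2.77], [-0.9, 2.22], [0.21, 2.48], [-1.53, 4.67], [0.24, 2.81], [-2.84, 2.84]. Speed limits (rad/s): [2.79, 2.79, 3.14, 3.14, 3.14, 3.14].

## Interface

Orientations are given as a 3x3 rotation matrix whose columns are the frame's x, y, z axes.
In Python, from rig import * gives the robot as it stands.
- The arm moves only by the tool step_arm, never from a script. Its argument "rows" is text: rows parted by semicolons, each of 4 numbers parted by spaces: the shift along the tool's x, y, z in cm, then the turn about the tool's x in degrees. In form: tx ty tz turn; .... A call has 1 to 20 rows; each row shifts and turns the commanded pose from where the row before left it, along the tool's axes as they then stand; what a row does not reach is not made up. A row lasts 1/8 s, in which the tool goes at most 62.5 mm and 10.7 degrees, less where a joint would pass 70% of its speed; a pose out of reach is approached as far as the arm can. A call with a gripper value outside its range is refused whole. "grip" is the closure, from -1 (fully open) to 1 (shut), set as the call begins (left out, the last holds). The fingers move at their own pace and stop on an object; the grip force is fixed at half the most. Time passes only in rows, so rows that do not move let the fingers close. It gives the time, the measured TCP pose, the force and the opening at its end, in the units of the state.
- get_state(): the state, without advancing time (a new reading comes with each control period).
- get_image(name): name is "scene" or "top" or "wrist"; returns the picture (384x512x3 uint8, red, green, blue); there is no depth.
- camera_params(name): a dict with "vertical_fov" (degrees; the focal length in pixels is half the picture's height over the tangent of half this angle, whatever the lens; pixels are square), "cx", "cy" (the principal point, pixels), "R" (3x3) and "t" (3): a world point X has camera coordinates R X + t; the wrist camera has in their place "mount" (4x4, takes a point from camera to tool coordinates, whose origin is the TCP and whose axes are the tool frame's). Camera axes: x right, y down, z forward; pixel columns grow to the right and rows downward; lengths in m; the calibration is good to about 2 mm. A picture is of the moment at which its call begins: read the wrist's pose just before it. camera_params takes no time and is no camera call.
- job_done(): hands the job in, once; it reports no verdict.
Trained networks look in the newest picture that a camera, given by its name, has taken for a name from the list of things; names that differ only in an ending like _2 or _b are one class to them, and where a whole thing is asked for, a point or a joint stands for the part that bears it (a point fixed in the world has none). Each returns a list of dicts, best first, with "score" (0 to 1); they miss things now and then, are a little off and sometimes report something else, mostly with a low value. They report only what shows in the picture. A call takes as long as a camera call.
- look_for(camera, target): "location" ([x, y, z] in m, in the coordinates of the camera as it stood for that picture, good to about 4 mm: the middle of the surface that is visible of it).
- regions_of(camera, target): "region" (384x512 bool, what is visible of it).
- place_of(camera, target): "location" ([x, y, z] in m, in the coordinates of the camera as it stood for that picture, good to about 4 mm: a listed point, or the origin of a listed thing).
The state is a dict: "clock": time; "qpos": joint angles; "dq": joint speeds; "tau": joint torques, N m; "tool_pos": TCP position; "ee_rot": TCP orientation; "wrist_force": force on the tool from outside, world axes, zero at the start; "torque": the same for the moment, N m; "gripper_width": finger opening in m.
Only numpy, scipy, OpenCV 4.12 (cv2) and the standard library are available. Lean on these libraries where they do the work, as an engineer would, in place of code of your own. Each camera call takes 0.05 s, during which the arm holds its last target. There are 200 camera calls.

## Working session

There is one attempt and no reset: what is moved stays moved. The work goes in short steps, Python scripts to look and compute and a tool call to move; the robot and the scene stay as the last step left them, time stands still between calls to the robot, and variables do not carry over. Pictures are saved under pics/ and viewed, on a budget of 10 in all, crops included, one or two more only if the job needs it, and the job is handed in when it is done.

Besides the shell and the picture viewer there is one more tool, called after "Request:" as a command line: name --argument value ..., lists and objects as JSON in quotes. step_arm: Moves the arm, as the interface text tells. Its arguments: {"type":"object","properties":{"rows":{"type":"string"},"grip":{"type":"number"}},"required":["rows"]}

```bash
mkdir -p pics; cat > h.py <<'E'
from rig import *
import numpy as np, cv2
def toworld(c,p,s=None):
    P=camera_params(c)
    if 'mount' in P:
        q=np.array(P['mount'])@np.r_[p,1]; return np.array(s['ee_rot'])@q[:3]+np.array(s['tool_pos'])
    return np.array(P['R']).T@(np.array(p)-np.array(P['t']))
E
python3 - <<'E'
from h import *
im={}
for c in ['scene','top']:
    im[c]=get_image(c)
    for t in ['block_center','bar_tip','collar_center','tray']:
        for d in place_of(c,t)[:2]: print(c,t,round(d['score'],2),toworld(c,d['location']).round(4))
cv2.imwrite('pics/a.png',cv2.cvtColor(cv2.resize(np.vstack([im['scene'],im['top']]),(450,600*1125//1125+0)) if 0 else im['scene'],cv2.COLOR_RGB2BGR))
cv2.imwrite('pics/b.png',cv2.cvtColor(im['top'],cv2.COLOR_RGB2BGR))
s=get_state();print(s['clock'],s['tool_pos'],np.array(s['ee_rot']).round(3))
E
```

```text
scene block_center 0.95 [0.6255 0.2645 0.1098]
scene bar_tip 0.8 [0.5497 0.2832 0.1166]
scene collar_center 0.88 [ 0.5793 -0.2432  0.1101]
scene tray 0.79 [ 0.4519 -0.0266 -0.003 ]
top block_center 0.58 [0.6233 0.268  0.1071]
top block_center 0.22 [ 0.4498 -0.0292  0.0009]
top bar_tip 0.62 [0.5468 0.2819 0.1177]
top collar_center 0.85 [ 0.5754 -0.238   0.1105]
top tray 0.65 [ 0.4492 -0.0286  0.0013]
0.5 [ 0.15573547 -0.65675328  0.25327973] [[-0.     0.231 -0.973]
 [ 0.    -0.973 -0.231]
 [-1.    -0.     0.   ]]
```

View pics/a.png

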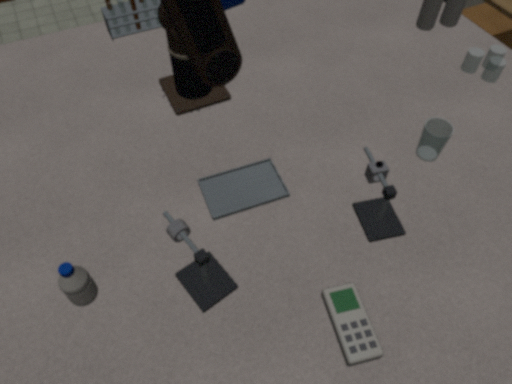

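View pics/b.png

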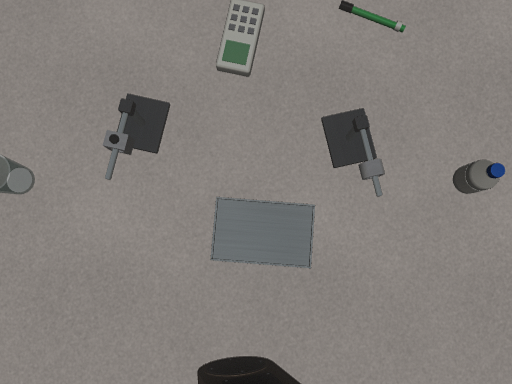

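The scene view shows the thumbscrew block at about (377,170) on the right stand and the collar at (178,230) on the left one. In the top view the block is at (116,140), its bar tip at (109,178), and the tray is centred near (263,232). The networks agree with both pictures. The bar points along about -13° and the tray along about -4°. I'm moving over the block now.

Request:
step_arm --rows "0 -3 -4.4 0;0 -3 -4.4 0;0 -3 -4.4 0;0 -3 -4.4 0;0 -3 -4.4 0;0 -3 -4.4 0;0 -3 -4.4 0;0 -3 -4.4 0;0 -3 -4.4 0;0 -4.8 -2.2 0;0 -4.8 -2.2 0;0 -4.8 -2.2 0;0 -4.8 -2.2 0;0 -4.8 -2.2 0;0 -4.8 -2.2 0;0 -4.8 -2.2 0;0 -4.8 -2.2 0;0 -4.8 -2.2 0;0 -4.8 -2.2 0;0 -4.8 -2.2 0" --grip -1

```text
clock: 3.0
tool_pos: [0.5926, 0.2687, 0.2536]
ee_rot: [[0.001, 0.231, -0.973], [0.0, -0.973, -0.231], [-1.0, 0.0, -0.001]]
wrist_force: [0.8, -1.0, -0.9]
gripper_width: 0.0851
```

Request:
step_arm --rows "0 0 0 9;0 0 0 9;0 0 0 8;0 0 0 0;0 0 0 0"

```text
clock: 3.62
tool_pos: [0.5925, 0.2668, 0.2534]
ee_rot: [[0.0, -0.217, -0.976], [0.0, -0.976, 0.217], [-1.0, -0.0, -0.0]]
wrist_force: [0.2, 0.8, -0.3]
gripper_width: 0.0854
```

```bash
cat > look.py <<'E'
from h import *
import sys
s=get_state();i=get_image('wrist')
cv2.imwrite(sys.argv[1],cv2.cvtColor(i,cv2.COLOR_RGB2BGR))
print(s['clock'],s['tool_pos'].round(4) if hasattr(s['tool_pos'],'round') else s['tool_pos'],s['wrist_force'],s['gripper_width']);print(np.array(s['ee_rot']).round(3))
for t in sys.argv[2:]:
    for d in place_of('wrist',t)[:2]:
        w=toworld('wrist',d['location'],s); print(t,round(d['score'],2),w.round(4),'tool cm',(100*np.array(s['ee_rot']).T@(w-s['tool_pos'])).round(2))
E
python3 look.py pics/c.png block_center bar_tip
```

```text
3.625 [0.5925 0.2668 0.2534] [ 0.16032778  0.75192477 -0.28917684] 0.08536430189364515
[[ 0.    -0.217 -0.976]
 [ 0.    -0.976  0.217]
 [-1.    -0.    -0.   ]]
block_center 0.59 [0.6254 0.2655 0.1106] tool cm [14.28 -0.58 -3.25]
bar_tip 0.97 [0.5438 0.2833 0.1167] tool cm [13.67 -0.55  5.11]
```

View pics/c.png

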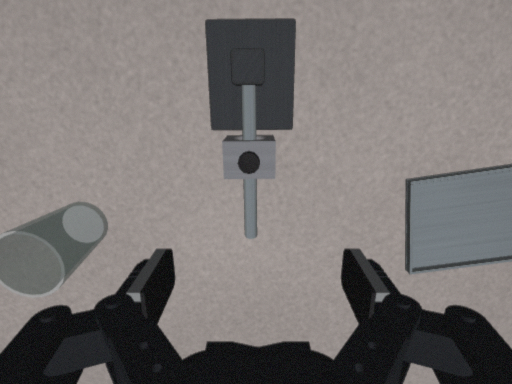

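The wrist view shows the bar upright in the image, with its tip at (250,237), the block at (249,158) and the post at (248,66). So the yaw is right, and the estimates from all the views agree to within a few mm. I'm descending partway and checking again.

Request:
step_arm --rows "0 -0.3 -1.6 0;0 -0.3 -1.65 0;3 0 0 0;3 0 0 0;1 0 0 0;0 0 0 0;0 0 0 0"

```text
clock: 4.65
tool_pos: [0.6263, 0.2659, 0.1852]
ee_rot: [[0.003, -0.219, -0.976], [0.001, -0.976, 0.219], [-1.0, -0.001, -0.003]]
wrist_force: [0.2, -0.1, 0.2]
gripper_width: 0.0853
```

```bash
python3 look.py pics/d.png block_center bar_tip; python3 -c "
from h import *
print(camera_params('wrist')['mount'])"
```

```text
4.65 [0.6263 0.2659 0.1852] [ 0.16645283 -0.06326876  0.15292242] 0.08532109994182191
[[ 0.003 -0.219 -0.976]
 [ 0.001 -0.976  0.219]
 [-1.    -0.001 -0.003]]
block_center 0.82 [0.6222 0.2694 0.1114] tool cm [ 7.38 -0.24  0.5 ]
bar_tip 0.91 [0.5443 0.2824 0.1192] tool cm [6.58 0.2  8.38]
[[ 1.02139986e-05 -3.10916045e-01  9.50437380e-01 -1.20009853e-01]
 [ 9.99999970e-01  2.37418092e-04  6.69198174e-05  5.59049453e-05]
 [-2.46457474e-04  9.50437350e-01  3.10916038e-01 -7.95309869e-02]
 [ 0.00000000e+00  0.00000000e+00  0.00000000e+00  1.00000000e+00]]
```

View pics/d.png

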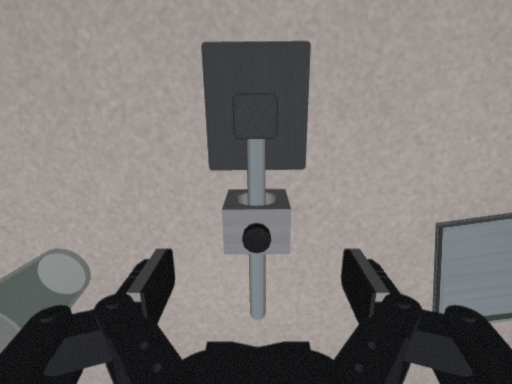

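The block, at about (257,222), is centred between the fingers. I'll descend the last 6.5 cm, close, and raise a bit so the hole centres on the bar.

Request:
step_arm --rows "2.2 0 0.2 0;2.2 0 0 0;1.4 0 0 0;0.7 0 0 0;0 0 0 0;0 0 0 0"

```text
clock: 5.55
tool_pos: [0.6241, 0.2662, 0.1192]
ee_rot: [[0.002, -0.219, -0.976], [0.0, -0.976, 0.219], [-1.0, -0.001, -0.001]]
wrist_force: [0.3, -0.1, -0.3]
gripper_width: 0.0856
```

Request:
step_arm --rows "0 0 0 0;0 0 0 0;0 0 0 0;0 0 0 0;0 0 0 0;0 0 0 0;0 0 0 0;0 0 0 0;0 0 0 0;0 0 0 0" --grip 1

```text
clock: 6.8
tool_pos: [0.6239, 0.2662, 0.119]
ee_rot: [[0.001, -0.219, -0.976], [0.0, -0.976, 0.219], [-1.0, -0.0, -0.001]]
wrist_force: [-1.3, -0.4, 5.4]
gripper_width: 0.0438
```

Request:
step_arm --rows "-0.4 0 0 0;-0.4 0 0 0;0 0 0 0;0 0 0 0"

```text
clock: 7.3
tool_pos: [0.6232, 0.266, 0.1258]
ee_rot: [[-0.001, -0.219, -0.976], [-0.0, -0.976, 0.219], [-1.0, 0.0, 0.001]]
wrist_force: [-0.1, 0.3, -1.2]
gripper_width: 0.0435
```

```bash
python3 look.py pics/e.png block_center bar_tip
```

```text
7.3 [0.6232 0.266  0.1258] [-0.07131828  0.33686853 -1.231069  ] 0.04348437343968912
[[-0.001 -0.219 -0.976]
 [-0.    -0.976  0.219]
 [-1.     0.     0.001]]
block_center 0.75 [0.6226 0.2674 0.1204] tool cm [ 0.54 -0.12  0.09]
```

View pics/e.png

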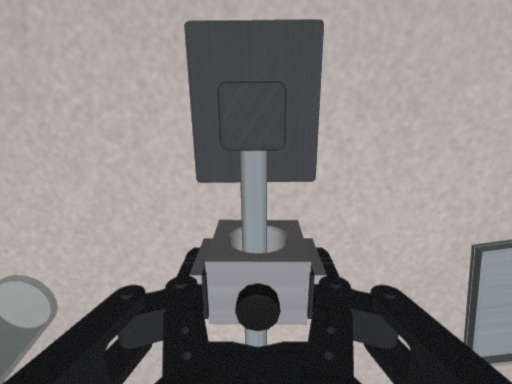

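The block is gripped upright (thumbscrew at (257,306)), the bar is centred in the hole, and the force reads only the block's weight. I'm sliding it off.

Request:
step_arm --rows "0 0 0.7 0;0 0 1.4 0;0 0 1.4 0;0 0 1.4 0;0 0 1.1 0;0 0 0 0"

```text
clock: 8.2
tool_pos: [0.564, 0.2796, 0.1264]
ee_rot: [[-0.0, -0.218, -0.976], [-0.0, -0.976, 0.218], [-1.0, 0.0, 0.0]]
wrist_force: [0.3, 0.4, -1.9]
gripper_width: 0.0433
```

Request:
step_arm --rows "0 0 1.2 0;0 0 1.5 0;0 0 1.5 0;0 0 1.2 0;0 0 1 0;0 0 0 0;0 0 0 0;0 0 0 0"

```text
clock: 9.2
tool_pos: [0.503, 0.2932, 0.1265]
ee_rot: [[0.0, -0.22, -0.976], [0.0, -0.976, 0.22], [-1.0, -0.0, -0.0]]
wrist_force: [0.5, 0.2, -1.8]
gripper_width: 0.0433
```

```bash
python3 look.py pics/f.png block_center bar_tip
```

```text
9.2 [0.503  0.2932 0.1265] [ 0.47100001  0.1587369  -1.77408692] 0.043305800562664865
[[ 0.    -0.22  -0.976]
 [ 0.    -0.976  0.22 ]
 [-1.    -0.    -0.   ]]
block_center 0.78 [0.4993 0.2928 0.1208] tool cm [0.57 0.12 0.36]
bar_tip 0.83 [0.5485 0.2837 0.1191] tool cm [ 0.74 -0.07 -4.65]
```

View pics/f.png

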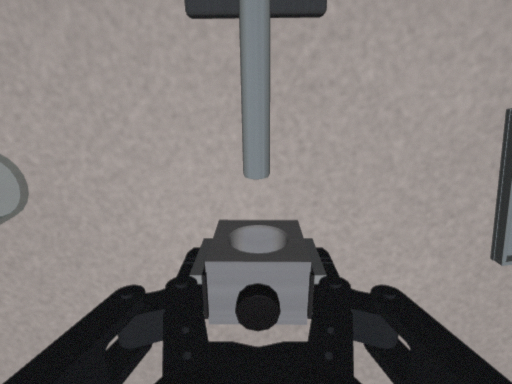

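The block is off the bar (tip at (257,175), clear gap) and held upright. I'm carrying it over the tray.

Request:
step_arm --rows "-1 0 0 0;-1 0 0 0;0 2 -0.3 0;0 4 -0.5 0;0 4 -0.5 0;0 4 -0.5 0;0 4 -0.6 0;0 4 -0.6 0;0 4 -0.6 0;0 4 -0.5 0;0 1.8 -0.2 0;0 0 0 -4;0 0 0 -4.5;0 0 0 0;0 0 0 0"

```text
clock: 11.22
tool_pos: [0.4744, -0.0268, 0.1463]
ee_rot: [[-0.0, -0.074, -0.997], [-0.0, -0.997, 0.074], [-1.0, 0.0, 0.0]]
wrist_force: [-0.0, 0.2, -1.9]
gripper_width: 0.0434
```

```bash
python3 look.py pics/g.png block_center tray; python3 - <<'E'
from h import *
get_image('top')
for t in ['tray','block_center']:
    for d in place_of('top',t)[:1]: print(t,d['score'],toworld('top',d['location']))
E
```

```text
11.225 [ 0.4744 -0.0268  0.1463] [-0.01901769  0.17563043 -1.92587878] 0.04335020484871764
[[-0.    -0.074 -0.997]
 [-0.    -0.997  0.074]
 [-1.     0.     0.   ]]
block_center 0.97 [ 0.4745 -0.0267  0.1407] tool cm [ 0.56 -0.01 -0.  ]
tray 0.55 [ 4.549e-01 -2.710e-02  3.000e-04] tool cm [14.6   0.17  1.95]
tray 0.64 [ 4.48573695e-01 -2.69204539e-02 -2.49169089e-04]
```

View pics/g.png

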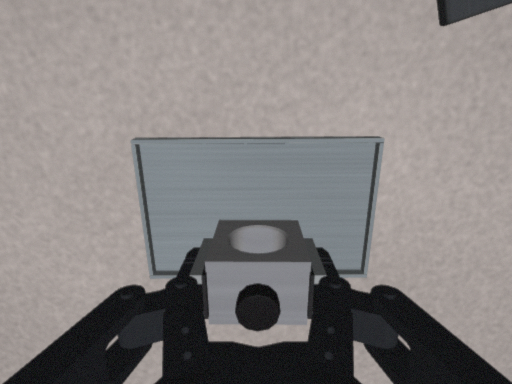

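The tray (image x 133 to 382) is square to the gripper, and the block is over it, about 2 cm from its centre. I'm lowering most of the way, then creeping down on contact.

Request:
step_arm --rows "1 0 0 0;2 0 0 0;2 0 0 0;2 0 0 0;1.5 0 0 0;1 0 0 0;0.5 0 0 0;0.4 0 0 0;0 0 0 0;0 0 0 0"

```text
clock: 12.78
tool_pos: [0.4751, -0.0266, 0.0428]
ee_rot: [[0.001, -0.073, -0.997], [-0.0, -0.997, 0.073], [-1.0, 0.0, -0.001]]
wrist_force: [-1.2, -1.0, -1.3]
gripper_width: 0.043
```

Request:
step_arm --rows "0.2 0 0 0;0.1 0 0 0;0 0 0 0"

```text
clock: 13.15
tool_pos: [0.4747, -0.0264, 0.0392]
ee_rot: [[-0.0, -0.073, -0.997], [0.0, -0.997, 0.073], [-1.0, -0.0, 0.0]]
wrist_force: [-0.3, 1.6, -1.4]
gripper_width: 0.0431
```

Request:
step_arm --rows "0.2 0 0 0;0.1 0 0 0;0 0 0 0;0 0 0 0"

```text
clock: 13.65
tool_pos: [0.4748, -0.0265, 0.0363]
ee_rot: [[0.0, -0.073, -0.997], [-0.0, -0.997, 0.073], [-1.0, 0.0, -0.0]]
wrist_force: [0.9, 0.1, -2.1]
gripper_width: 0.043
```

Request:
step_arm --rows "0.15 0 0 0;0 0 0 0;0 0 0 0"

```text
clock: 14.02
tool_pos: [0.4748, -0.0265, 0.0348]
ee_rot: [[0.0, -0.073, -0.997], [0.0, -0.997, 0.073], [-1.0, -0.0, -0.0]]
wrist_force: [-0.1, 0.2, -1.2]
gripper_width: 0.0434
```

Request:
step_arm --rows "0.15 0 0 0;0 0 0 0;0 0 0 0"

```text
clock: 14.4
tool_pos: [0.4748, -0.0264, 0.0333]
ee_rot: [[-0.0, -0.073, -0.997], [0.0, -0.997, 0.073], [-1.0, -0.0, 0.0]]
wrist_force: [-0.4, 0.3, -1.7]
gripper_width: 0.0432
```

Request:
step_arm --rows "0.1 0 0 0;0 0 0 0;0 0 0 0"

```text
clock: 14.78
tool_pos: [0.4749, -0.0265, 0.0331]
ee_rot: [[-0.001, -0.072, -0.997], [0.0, -0.997, 0.072], [-1.0, -0.0, 0.001]]
wrist_force: [-3.4, -0.2, 5.2]
gripper_width: 0.0436
```

Request:
step_arm --rows "0.1 0 0 0;0 0 0 0;0 0 0 0"

```text
clock: 15.15
tool_pos: [0.4752, -0.0265, 0.0331]
ee_rot: [[-0.001, -0.072, -0.997], [0.0, -0.997, 0.072], [-1.0, -0.0, 0.001]]
wrist_force: [-5.6, 0.3, 12.0]
gripper_width: 0.0434
```

Contact with the tray floor came at TCP z 0.033, as expected. I'll relieve the small preload, release, and rise.

Request:
step_arm --rows "-0.15 0 0 0;0 0 0 0"

```text
clock: 15.4
tool_pos: [0.4751, -0.0265, 0.0331]
ee_rot: [[0.001, -0.073, -0.997], [-0.0, -0.997, 0.073], [-1.0, 0.0, -0.001]]
wrist_force: [-0.6, -0.1, 2.9]
gripper_width: 0.043
```

Request:
step_arm --rows "0 0 0 0;0 0 0 0;0 0 0 0;0 0 0 0;0 0 0 0;0 0 0 0;0 0 0 0;0 0 0 0" --grip -1

```text
clock: 16.4
tool_pos: [0.4748, -0.0264, 0.0329]
ee_rot: [[0.0, -0.073, -0.997], [0.0, -0.997, 0.073], [-1.0, -0.0, -0.0]]
wrist_force: [0.2, -0.4, 0.4]
gripper_width: 0.0854
```

Request:
step_arm --rows "-0.5 0 0 0;-1.5 0 0 0;-3 0 0 0;-3 0 0 0;-3 0 0 0;-3 0 0 0;0 0 0 0;0 0 0 0;0 0 0 0"

```text
clock: 17.52
tool_pos: [0.4738, -0.0262, 0.1714]
ee_rot: [[-0.003, -0.073, -0.997], [0.001, -0.997, 0.073], [-1.0, -0.001, 0.003]]
wrist_force: [0.2, 0.6, 0.4]
gripper_width: 0.0852
```

```bash
python3 look.py pics/i.png block_center tray; python3 - <<'E'
from h import *
get_image('scene')
for t in ['tray','block_center','collar_center']:
    for d in place_of('scene',t)[:1]: print(t,d['score'],toworld('scene',d['location']).round(4))
E
```

```text
17.525 [ 0.4738 -0.0262  0.1714] [0.17149671 0.57178707 0.42044747] 0.08523738191959722
[[-0.003 -0.073 -0.997]
 [ 0.001 -0.997  0.073]
 [-1.    -0.001  0.003]]
block_center 0.95 [ 0.4759 -0.0246  0.0233] tool cm [14.81 -0.17 -0.23]
tray 0.64 [ 0.4553 -0.0263  0.001 ] tool cm [17.05  0.15  1.8 ]
tray 0.93 [ 0.4505 -0.0286 -0.005 ]
block_center 0.63 [ 0.4743 -0.029   0.0203]
collar_center 0.77 [ 0.5796 -0.2396  0.1137]
```

View pics/i.png

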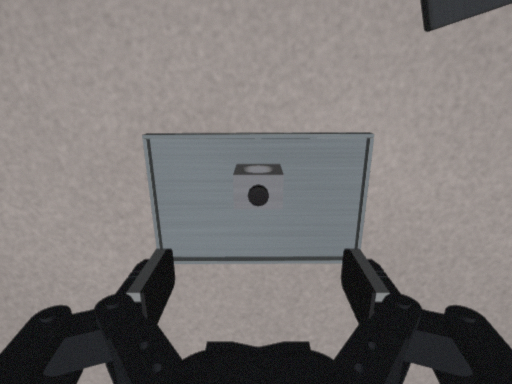

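The block stands upright in the tray (thumbscrew at (258,195)), the gripper is clear, and the collar hasn't moved. I'm handing the job in.

```bash
python3 -c "
from rig import *
print(job_done())"
```

```text
the job is handed in; nothing more can be done
None
```

The clamp block is standing in the steel tray with its thumbscrew up, and I handed the job in at about 17.6 s of the 43 s allowed. `job_done()` gives no verdict, so this rests on my own last checks.

**What I did:** I gripped the block across its sides, raised it 8 mm so the hole centred on the bar, and slid it off the open end. I carried it over the tray and lowered it until it touched the floor, pressing with at most 12 N. Then I eased off, released it and backed away.

**Last checks:**
- **Block:** it is about 2 cm from the tray's centre, well inside the limits. Its centre measured 0.020 to 0.023 m high, a few mm under the expected 0.027 m. That is within the networks' error and inside the 0.014 to 0.038 m limit.
- **Slide-off:** the block was measured about 5 cm past the bar tip, well beyond the 18 mm needed.
- **Collar:** it measured within about 5 mm of its first reading, which is within the measuring error.
- **Gripper:** it is fully open, about 14 cm above where it let go, and touching nothing.

No check failed. The views disagreed only by a few mm, for example 4 to 6 mm on the tray's position.

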